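Load, park and regulate the jeweller's hotplate dish

ROBOT

A 6-joint arm with a two-finger parallel gripper is mounted at the origin on the work surface. World frame = base frame: x ahead of the robot, y to its left, z up, the work surface at z = 0. Lengths are in m, angles in rad, forces in N, time in s.
With the tool pointing down it reaches from about 0.25 to 0.725 m from the base axis. Payload 4 kg.
Tool frame: the origin (TCP) lies on the centre line of the jaws, within the pads' length; the fingertips stand ahead of it and the grasp point (between the pads) lies 11 mm behind it (bot.tip_extent is the z of the fingertips in the tool frame, in m); z points along the fingers, y is the direction in which the jaws open and shut (so a half turn about z gives the same grasp; the last joint's range is limited). The gripper opens to 85 mm and grips with 20 to 120 N. Pads are 22 mm wide; open, the fingers measure 114 mm over their backs; the gripper's body (76 mm by 85 mm) begins 54 mm behind the grasp point. The pads swing forward as they close: fully open they stand 13 mm farther back than shut.
Start: joints at [0, 0.241, 0.005, 1.335, 0, 1.571], TCP at [0.5, -0, 0.239] pointing down, gripper open.
Joint ranges: [-2.72, 2.72], [-1.05, 1.87], [-1.09, 1.28], [-1.99, 2.15], [-1.42, 1.44], [-3.14, 3.14]. Speed limits (rad/s): [2.79, 2.79, 3.14, 3.14, 3.14, 3.14].

INTERFACE

Orientations are given as a unit quaternion [x, y, z, w].
In Python, from workcell import bot gives the robot as it stands.
- The arm moves only by the shell command python3 -m jog 'ROWS'. ROWS is JSON, a list that holds one entry, the list of rows, each a list of 7 numbers: the shift along the world's x, y, z in m, then the turn, a rotation vector about the world's x, y, z in degrees, then the closure in counts, from 0 (fully open) to 255 (shut). In form: [[[tx, ty, tz, ax, ay, az, fingers], ...]]. A call has 1 to 10 rows; each row is the pose to reach, as a shift and turn from the pose commanded when the call began; what a row does not reach only later rows make up. A row lasts 1/12 s, in which the tool goes at most 41.7 mm and 7.16 degrees, less where a joint would pass 70% of its speed; a pose out of reach is approached as far as the arm can. A call with a gripper value outside its range is refused whole. The fingers move at their own pace and stop on an object; the grip force is fixed at half the most. Time passes only in rows, so rows that repeat a pose let the fingers close. It gives the time, the measured TCP pose, the force and the opening at its end, in the units of the state.
- bot.get_obs(): the state, without advancing time (a new reading comes with each control period).
- bot.camera(name): name is "scene" or "side" or "wrist"; returns the picture (384x512x3 uint8, blue, green, red); there is no depth.
- bot.camera_model(name): a dict with "K" (3x3 intrinsics, pixels), "T" (4x4, takes a point from camera to world coordinates). Camera axes: x right, y down, z forward; pixel columns grow to the right and rows downward; lengths in m; the calibration is good to about 2 mm. The wrist camera is an equidistant fisheye: a pixel r from the principal point sees the ray r / f radians off the axis. A picture is of the moment at which its call begins: read the wrist's pose just before it. camera_model takes no time and is no camera call; for the wrist camera it gives the pose at the moment of the call.
- bot.job_done(): hands the job in, once; it reports no verdict.
The state is a dict: "clock": time; "joint_pos": joint angles; "joint_vel": joint speeds; "tau": joint torques, N m; "eef_pos": TCP position; "tool_rot": TCP orientation; "ft_force": force on the tool from outside, world axes, zero at the start; "ft_torque": the same for the moment, N m; "grip_width": finger opening in m.
Only numpy, scipy, OpenCV 4.12 (cv2) and the standard library are available. Lean on these libraries where they do the work, as an engineer would, in place of code of your own. Each camera call takes 0.05 s, during which the arm holds its last target. There are 200 camera calls.

TASK

Put every silver blank from the rubber mat into the steel dish while it is still away from the double ring, then slide the dish by its handle across the hotplate, without lifting or tipping it, until it sits centred in the double ring. After that, turn the regulator's round knob bit by bit until its pointer stands right at the wedge-shaped mark (not the round one), and leave the mallet, the jar and the steel block where they are.

Things in the scene. Friction and masses are not known exactly. Their poses are not given: they have to be found in the camera images.
- bar1: Silver-grey bar blank, 40 x 14 x 12 mm (x, y, z), 60 g, lying on the rubber mat at first. Origin at the centre of its underside, x along its length. None if this piece is absent today.
- bar2: Silver-grey bar blank, 40 x 14 x 12 mm (x, y, z), 60 g, lying on the rubber mat at first. Origin at the centre of its underside, x along its length. None if this piece is absent today.
- bar3: Silver-grey bar blank, 40 x 14 x 12 mm (x, y, z), 60 g, lying on the rubber mat at first. Origin at the centre of its underside, x along its length. None if this piece is absent today.
- button1: Silver-grey round blank (short solid disc), 22 mm in diameter, 12 mm high, 45 g, standing flat on the rubber mat at first. Origin at the centre of its underside, z up along its axis. None if this piece is absent today.
- button2: Silver-grey round blank (short solid disc), 22 mm in diameter, 12 mm high, 45 g, standing flat on the rubber mat at first. Origin at the centre of its underside, z up along its axis. None if this piece is absent today.
- dish: Round open steel dish, 140 mm over the rim, 132 mm at the foot, 40 mm high, walls and floor 4 mm thick, 0.35 kg, standing on the hotplate. Origin at the centre of its underside, z up. A straight flat handle (14 mm wide, 12 mm thick, its mid-height 31 mm above the dish's underside) runs out radially along the dish's -x axis from 66 to 161 mm from the centre; it points roughly to the robot.
- dish_handle (a point): Middle of the dish's handle, where to grip it: 115 mm from the dish's centre along the dish's -x axis, 31 mm above its underside. Grip the handle across its 14 mm width (along the dish's y axis).
- hotplate: Fixed flat hotplate with a black top, 200 x 380 x 30 mm (x, y, z). Origin at the centre of its underside, top 30 mm above. Two places are printed on its top, their centres about 180 mm apart along its y axis; which is on which side varies.
- ring_load: Single white printed ring, 156 mm in diameter, flush in the hotplate's top: the parking and loading place, where the dish stands at the start. Origin at the ring's centre, at the height of the hotplate's top.
- ring_heat: Double white printed ring (two circles, 156 and 173 mm in diameter), flush in the hotplate's top: the heating place, to which the dish goes. Origin at the rings' centre, at the height of the hotplate's top.
- regulator: Fixed grey control box, 160 x 150 x 50 mm (x, y, z). Origin at the centre of its underside, its x axis points away from the robot. The knob stands on its top nearer the robot, a white scale plate with a pointer running along the box's y axis is on its top on the far side. Pointer and marks are under 4 mm high.
- knob_grip (a point): Point on the axis of the regulator's black round knob at the height to grip: 23 mm above the box's top. The knob is 36 mm in diameter, its top 36 mm above the box's top; a white line is on it. It stands on the box at x = -38 mm, y = 0 of the box's frame.
- knob (a joint): Angle of the knob in rad, from -7.9 to 7.9, growing anticlockwise seen from above. It has light friction (about 0.04 N m) and stays where it is left. Each rad anticlockwise moves the pointer 6.37 mm towards the box's +y (one whole turn: 40 mm); clockwise moves it towards -y.
- pointer_tip (a point): Tip of the black pointer on the white scale plate. It points away from the robot and runs along the box's y axis, driven by the knob; it cannot be moved by hand.
- mark_wedge: Black wedge (triangle, 15 mm long, 10 mm wide at its far end) printed on the scale plate, its point towards the pointer: where the pointer has to stand. Origin at the wedge's point, axes parallel to the box's; the pointer is right when its tip has the same y in this frame. It may be on either side of the scale.
- mark_round: Black round spot 10 mm in diameter printed on the other side of the scale: not to be used. Origin 7 mm from the spot's centre, towards the robot.
- mat: Fixed black rubber mat, 200 x 200 x 3 mm, on which the blanks lie at the start. Origin at the centre of its underside.
- mallet: Bystander: hammer 220 mm long lying on the bench beyond the hotplate; leave it alone.
- jar: Bystander: closed jar, 60 mm in diameter, 80 mm high, beyond the regulator; leave it alone.
- bench_block: Bystander: square steel block, 70 x 70 x 25 mm, beyond the mat; leave it alone.
Mind the look-alikes: they are no part of the job. Leave any green look-alike of the bar3 alone.

How it is judged:
By the outcome, as a careful person would: the job done as asked, in the order asked, and still so for the second after the job is handed in, with the robot touching nothing.
Of bar1, bar2, bar3, button1, button2 only 3 to 5 are there at a start; the rules pass over those that are not, and their reading is None.
At some moment in a run one of bar1, bar2, bar3, button1, button2, dish may be knocked a few centimetres aside while the robot is not near it.
Once in a run the grip may slacken for a moment while it holds something.
It also fails if it takes over 210 s, if anything falls off the work surface, if the arm or the gripper's body presses on something with over 40 N, if the wrist force passes 120 N, or if a joint passes its speed limit or range.

## Working session

There is one attempt and no reset: what is moved stays moved. The work goes in short steps, Python scripts to look and compute and a shell command to move; the robot and the scene stay as the last step left them, time stands still between calls to the robot, and variables do not carry over. Pictures are saved under pics/ and viewed, about 12 in all and at most 16, crops included, and the job is handed in when it is done.

```bash
ls; mkdir -p pics; cat > h.py <<'E'
import numpy as np, cv2
from workcell import bot
def snap(name,cam="scene"):
    m=bot.camera_model(cam); im=bot.camera(cam); cv2.imwrite(f"pics/{name}.png",im); np.savez(f"pics/{name}.npz",K=m["K"],T=m["T"]); return im,m
def ray(m,uv,fish=False):
    K,T=np.array(m["K"]),np.array(m["T"]); x=(uv[0]-K[0,2])/K[0,0]; y=(uv[1]-K[1,2])/K[1,1]
    if fish:
        r=np.hypot(x,y); d=np.array([x/r*np.sin(r),y/r*np.sin(r),np.cos(r)]) if r>1e-9 else np.array([0,0,1.])
    else: d=np.array([x,y,1.])
    return T[:3,3],T[:3,:3]@d
def onz(m,uv,z,fish=False):
    o,d=ray(m,uv,fish); return o+d*(z-o[2])/d[2]
E
python3 - <<'E'
from h import *
a,m=snap("s0"); b,n=snap("d0","side"); 
cv2.imwrite("pics/both.png",np.vstack([cv2.resize(a,(400,300)),cv2.resize(b,(400,300))]))
print(m,n); print(bot.get_obs(), bot.tip_extent)
E
```

```text
pics
{'K': array([[378.99527659,   0.        , 251.8656837 ],
       [  0.        , 378.99527659, 198.61466664],
       [  0.        ,   0.        ,   1.        ]]), 'T': array([[-0.71159114,  0.58849143, -0.38381752,  1.06453975],
       [ 0.70252992,  0.60334028, -0.37740195,  0.45788328],
       [ 0.00947476, -0.53819917, -0.84276443,  1.17955448],
       [ 0.        ,  0.        ,  0.        ,  1.        ]])} {'K': array([[396.05046147,   0.        , 256.46959554],
       [  0.        , 396.05046147, 193.54887409],
       [  0.        ,   0.        ,   1.        ]]), 'T': array([[ 0.72852796, -0.40730445,  0.55077228, -0.04008967],
       [-0.68482695, -0.45194848,  0.57162455, -0.62787369],
       [ 0.01609547, -0.79362816, -0.60819016,  0.73894022],
       [ 0.        ,  0.        ,  0.        ,  1.        ]])}
{'clock': 0.1, 'joint_pos': array([ 1.79895456e-05,  2.41329480e-01,  3.89373015e-03,  1.33522731e+00,
       -8.51736251e-06,  1.57077759e+00]), 'joint_vel': array([-1.20248311e-03, -1.07005849e-03,  4.75072325e-03,  3.13322087e-04,
       -1.50576507e-03, -5.72309955e-05]), 'tau': array([-3.57412864e-04, -3.73140085e+01,  2.53010201e+01,  1.07858295e-02,
        2.43542411e-05, -2.54672034e-05]), 'eef_pos': array([4.99455236e-01, 6.46809212e-06, 2.38519331e-01]), 'tool_rot': array([ 7.07093484e-01,  7.07119462e-01, -6.63000045e-04, -6.56977859e-04]), 'ft_force': array([ 0.44643524, -0.23210909, -0.25038236]), 'ft_torque': array([-0.03187962, -0.00247971,  0.00125335]), 'grip_width': 0.085658597067159} 0.008
```

View pics/s0.png

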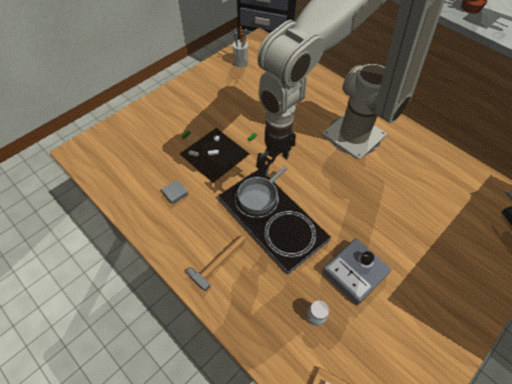

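View pics/d0.png

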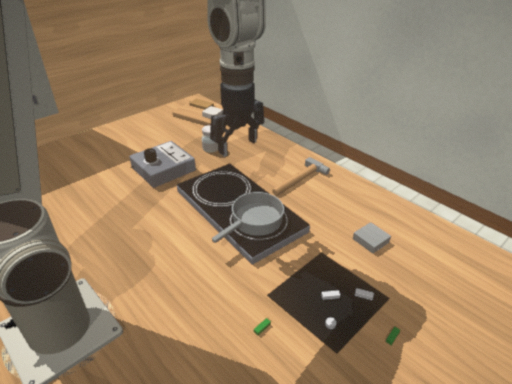

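The scene view shows the mat around (215,155) with bright blanks, the dish in the single ring at (257,195) and its handle towards the robot. The double ring is at (290,232), the regulator at (357,270) with the knob at (367,257). The two green look-alikes sit off the mat at (186,134) and (252,136). The side view shows bars at (330,295) and (364,294), a button at (331,323), and green bars at (262,326) and (393,335).

```bash
python3 - <<'E'
from h import *
def ld(n):
    z=np.load(f"pics/{n}.npz"); return {"K":z["K"],"T":z["T"]}
for n,P in dict(s0=dict(mat=(215,155,.003),barA=(194,153,.015),barB=(213,152,.015),but=(217,138,.015),dish=(257,187,.07),heat=(290,233,.03),knob=(367,257,.086),boxtop=(357,268,.05),gr1=(186,134,.012),gr2=(252,136,.012),hend=(284,169,.067)),
 d0=dict(mat=(328,299,.003),barB=(330,295,.015),barA=(364,294,.015),but=(331,323,.015),dish=(258,209,.07),heat=(221,188,.03),knob=(150,154,.086),hend=(215,238,.067))).items():
    m=ld(n)
    for k,v in P.items(): print(n,k,onz(m,v[:2],v[2]).round(3))
a=cv2.imread("pics/s0.png")[125:185,170:260]; b=cv2.imread("pics/d0.png")[250:350,265:390]; c=cv2.imread("pics/s0.png")[235:305,315:395]
r=lambda i,w:cv2.resize(i,(w,300),interpolation=cv2.INTER_CUBIC)
cv2.imwrite("pics/c0.png",np.vstack([np.hstack([r(a,400),r(b,400)]),np.hstack([r(c,400),r(cv2.imread("pics/d0.png")[130:190,120:210],400)])]))
E
```

```text
s0 mat [ 0.489 -0.317  0.003]
s0 barA [ 0.548 -0.375  0.015]
s0 barB [ 0.491 -0.326  0.015]
s0 but [ 0.43  -0.37   0.015]
s0 dish [ 0.512 -0.061  0.07 ]
s0 heat [0.546 0.133 0.03 ]
s0 knob [0.461 0.374 0.086]
s0 boxtop [0.495 0.371 0.05 ]
s0 gr1 [ 0.505 -0.477  0.012]
s0 gr2 [ 0.319 -0.281  0.012]
s0 hend [ 0.383 -0.05   0.067]
d0 mat [ 0.477 -0.333  0.003]
d0 barB [ 0.481 -0.334  0.015]
d0 barA [ 0.54  -0.384  0.015]
d0 but [ 0.424 -0.381  0.015]
d0 dish [ 0.523 -0.051  0.07 ]
d0 heat [0.542 0.129 0.03 ]
d0 knob [0.444 0.353 0.086]
d0 hend [ 0.372 -0.058  0.067]
```

View pics/c0.png

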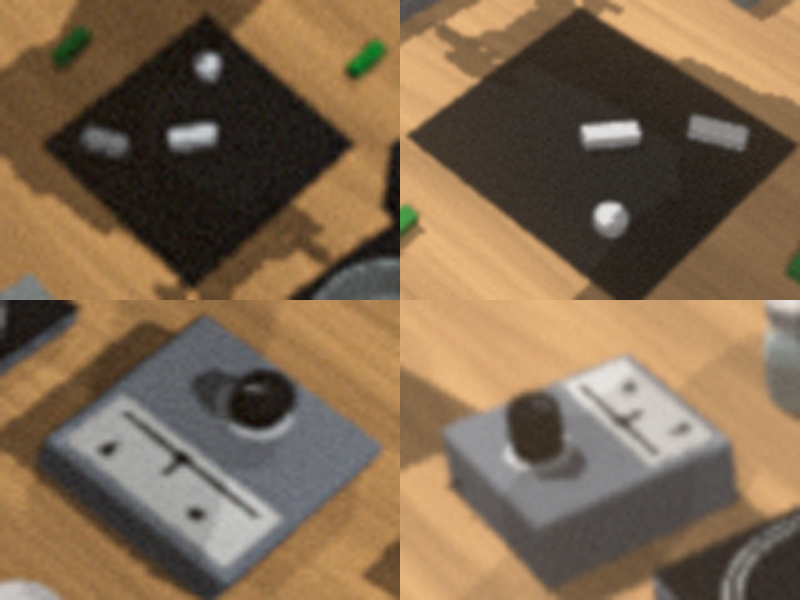

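Three candidates on the mat: bars at scene (194,153) and (213,152), and a button at (217,138). The green bars at (186,134) and (252,136) are off the mat and don't count. I'll move above the mat for a close look.

```bash
python3 -m jog '[[[0,-0.04,0.01,0,0,0,0],[-0.01,-0.08,0.02,0,0,0,0],[-0.02,-0.12,0.03,0,0,0,0],[-0.03,-0.16,0.03,0,0,0,0],[-0.04,-0.20,0.03,0,0,0,0],[-0.05,-0.24,0.03,0,0,0,0],[-0.05,-0.28,0.03,0,0,0,0],[-0.05,-0.32,0.03,0,0,0,0],[-0.05,-0.34,0.03,0,0,0,0],[-0.05,-0.34,0.03,0,0,0,0]]]'; python3 - <<'E'
from h import *
a,m=snap("w1","wrist"); print(m); print(bot.get_obs()["eef_pos"],bot.get_obs()["ft_force"])
E
```

```text
clock: 0.93
eef_pos: [0.449, -0.3443, 0.2678]
tool_rot: [0.709, 0.705, -0.001, -0.0]
ft_force: [0.1, 1.5, 0.1]
grip_width: 0.0858
{'K': array([[297.31863964,   0.        , 255.84923732],
       [  0.        , 297.31863964, 191.10731276],
       [  0.        ,   0.        ,   1.        ]]), 'T': array([[ 9.99989173e-01, -4.26359473e-03, -1.86411874e-03,
         4.48858449e-01],
       [-4.60894402e-03, -9.62688169e-01, -2.70573921e-01,
        -2.75537599e-01],
       [-6.40947511e-04,  2.70579584e-01, -9.62697397e-01,
         4.01898179e-01],
       [ 0.00000000e+00,  0.00000000e+00,  0.00000000e+00,
         1.00000000e+00]])}
[ 0.44917073 -0.34198971  0.26796421] [-0.94751718  1.36498214  0.38756426]
```

View pics/w1.png

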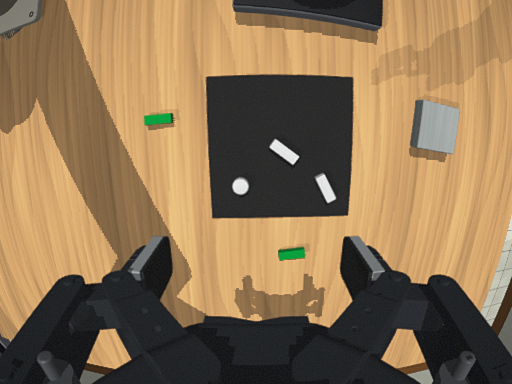

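The wrist view shows the mat from (207,76) to (352,216) with a bar at (284,152), a bar at (325,188) and a button at (240,186). The green bars are off the mat at (158,119) and (291,254). Now measuring.

```bash
cat >> h.py <<'E'
def blanks(im,m,zt,box,thr=110):
    """bright low-saturation blobs inside pixel box -> centre, length, width, axis angle on plane zt"""
    hsv=cv2.cvtColor(im,cv2.COLOR_BGR2HSV); mk=((hsv[...,2]>thr)&(hsv[...,1]<60)).astype(np.uint8)
    k=np.zeros_like(mk); x0,y0,x1,y1=box; k[y0:y1,x0:x1]=1; cs,_=cv2.findContours(mk*k,cv2.RETR_EXTERNAL,cv2.CHAIN_APPROX_NONE)
    for c in cs:
        if cv2.contourArea(c)<40: continue
        p=np.array([onz(m,q[0],zt,True)[:2] for q in c],np.float32)*1000
        (cx,cy),(w,h),a=cv2.minAreaRect(p); 
        if w<h: w,h,a=h,w,a+90
        print("px",c[:,0].mean(0).round(0),"xy",round(cx,1),round(cy,1),"size",round(w,1),round(h,1),"ang",round(a%180,1))
E
python3 - <<'E'
from h import *
z=np.load("pics/w1.npz"); im=cv2.imread("pics/w1.png")
blanks(im,z,.015,(212,82,348,212))
blanks(im,z,.015,(212,82,348,212),160)
for q in [(207,76),(352,76),(349,215),(212,217)]: print(onz(z,q,.003,True).round(3))
E
```

```text
px [240. 186.] xy 426.8 -377.1 size 22.3 21.6 ang 89.3
px [325. 188.] xy 543.4 -380.2 size 42.7 14.5 ang 119.1
px [284. 151.] xy 485.1 -330.3 size 40.5 14.4 ang 143.9
px [240. 186.] xy 426.8 -376.4 size 20.9 18.9 ang 89.3
px [325. 188.] xy 543.6 -380.7 size 40.1 13.2 ang 119.4
px [284. 151.] xy 485.2 -330.4 size 39.2 13.6 ang 143.5
[ 0.384 -0.229  0.003]
[ 0.58  -0.225  0.003]
[ 0.586 -0.425  0.003]
[ 0.385 -0.426  0.003]
```

```bash
python3 -m jog '[[[-0.012,-0.018,-0.04,0,0,0,90],[-0.023,-0.037,-0.08,0,0,0,90],[-0.023,-0.037,-0.12,0,0,0,90],[-0.023,-0.037,-0.16,0,0,0,90],[-0.023,-0.037,-0.19,0,0,0,90],[-0.023,-0.037,-0.22,0,0,0,90],[-0.023,-0.037,-0.24,0,0,0,90],[-0.023,-0.037,-0.255,0,0,0,90],[-0.023,-0.037,-0.255,0,0,0,90],[-0.023,-0.037,-0.255,0,0,0,90]]]'; python3 -m jog '[[[0,0,0,0,0,0,255],[0,0,0,0,0,0,255],[0,0,0,0,0,0,255],[0,0,0,0,0,0,255],[0,0,0,0,0,0,255],[0,0,0,0,0,0,255]]]'
```

```text
clock: 1.82
eef_pos: [0.4266, -0.3752, 0.0136]
tool_rot: [0.707, 0.708, 0.0, -0.002]
ft_force: [-0.9, -0.8, -0.5]
grip_width: 0.0552
clock: 2.32
eef_pos: [0.4281, -0.3777, 0.0163]
tool_rot: [0.707, 0.707, 0.0, 0.002]
ft_force: [-0.8, 1.9, 5.1]
grip_width: 0.0184
```

```bash
python3 -m jog '[[[0,0,0,0,0,0,255],[0,0,0,0,0,0,255],[0,0,0.01,0,0,0,255],[0,0,0.03,0,0,0,255],[0,0,0.06,0,0,0,255],[0,0,0.08,0,0,0,255],[0,0,0.08,0,0,0,255]]]'; python3 - <<'E'
from h import *
a,m=snap("w2","wrist"); b,n=snap("d2","side"); o=bot.get_obs(); print(o["eef_pos"],o["grip_width"],o["joint_pos"].round(2))
cv2.imwrite("pics/w2c.png",np.vstack([a[100:384],b[200:384]]))
E
```

```text
clock: 2.9
eef_pos: [0.4297, -0.3795, 0.1003]
tool_rot: [0.707, 0.707, 0.0, 0.005]
ft_force: [0.0, 0.5, -0.2]
grip_width: 0.0182
[ 0.42767127 -0.37775791  0.09609874] 0.01832599360539229 [-0.72  0.47 -0.04  1.05 -0.    0.85]
```

View pics/w2c.png

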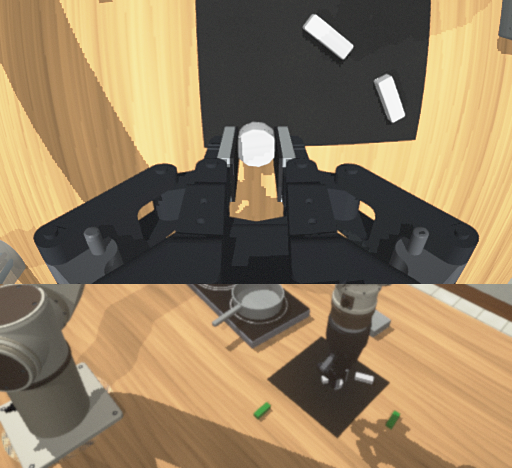

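The button is held: it sits between the pads at (257,145) in the crop. Carrying it towards the dish and looking from above.

```bash
python3 -m jog '[[[0,0,0.04,0,0,0,255],[0.01,0.02,0.075,0,0,0,255],[0.02,0.05,0.1,0,0,0,255],[0.03,0.085,0.12,0,0,0,255],[0.045,0.12,0.135,0,0,0,255],[0.06,0.155,0.145,0,0,0,255],[0.075,0.19,0.15,0,0,0,255],[0.085,0.225,0.156,0,0,0,255],[0.085,0.247,0.156,0,0,0,255],[0.085,0.247,0.156,0,0,0,255]]]'; python3 -m jog '[[[0,0,0,0,0,0,255],[0,0,0,0,0,0,255]]]'; python3 - <<'E'
from h import *
a,m=snap("w3","wrist"); o=bot.get_obs(); print(o["eef_pos"],o["grip_width"],o["ft_force"])
E
```

```text
clock: 3.83
eef_pos: [0.5118, -0.1256, 0.2494]
tool_rot: [0.705, 0.709, -0.0, -0.002]
ft_force: [-0.6, 0.2, -0.5]
grip_width: 0.0184
clock: 4.0
eef_pos: [0.5114, -0.1302, 0.2493]
tool_rot: [0.707, 0.707, -0.001, -0.001]
ft_force: [0.8, -0.6, -1.3]
grip_width: 0.0182
[ 0.5114264  -0.13073854  0.24941565] 0.01822847489219429 [-0.57012196  0.57445709 -0.97049533]
```

View pics/w3.png

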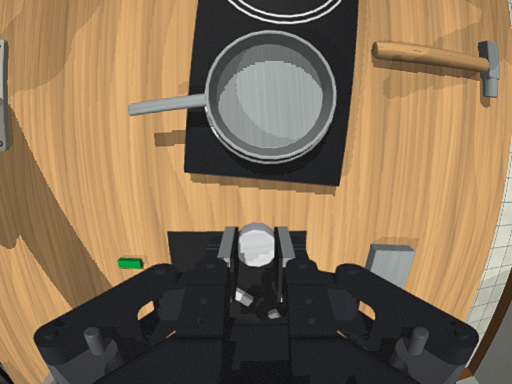

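The wrist view shows the dish centred near (270,97) and its handle running from (205,101) to (129,109). The held button is at (257,243). Fitting the rim and handle.

```bash
cat >> h.py <<'E'
from scipy.optimize import least_squares
def dishfit(im,m,seed,zplate=.03,fish=True):
    """seed: rough pixel of dish centre. Radial scan from outside for the rim's outer edge; circle R=70mm at rim height."""
    hsv=cv2.cvtColor(im,cv2.COLOR_BGR2HSV); v=cv2.GaussianBlur(hsv[...,2],(3,3),0).astype(float); zt=zplate+.04
    pts=[]
    c=onz(m,seed,zt,fish)[:2]
    K,T=np.array(m["K"]),np.array(m["T"])
    def px(p):
        q=T[:3,:3].T@(np.append(p,zt)-T[:3,3])
        if fish:
            r=np.hypot(q[0],q[1]); th=np.arctan2(r,q[2]); return K[0,2]+K[0,0]*th*q[0]/r, K[1,2]+K[1,1]*th*q[1]/r
        return K[0,2]+K[0,0]*q[0]/q[2], K[1,2]+K[1,1]*q[1]/q[2]
    for it in range(4):
        pts=[]
        for a in np.arange(0,360,4):
            d=np.array([np.cos(np.radians(a)),np.sin(np.radians(a))])
            if abs((a-185+180)%360-180)<25: continue
            rs=np.arange(.082,.058,-.0005); vals=[]
            for r in rs:
                u,w=px(c+d*r); vals.append(cv2.getRectSubPix(v.astype(np.float32),(1,1),(u,w))[0,0] if 0<=u<511 and 0<=w<383 else np.nan)
            vals=np.array(vals); g=np.diff(vals)
            if np.isnan(vals).any() or vals[:10].mean()>75: continue
            i=np.argmax(vals>0.5*(vals.max()+vals[:6].mean()))
            if vals.max()-vals[:6].mean()>40: pts.append(c+d*rs[i])
        P=np.array(pts); s=least_squares(lambda q:np.hypot(P[:,0]-q[0],P[:,1]-q[1])-q[2],[*c,.07],loss="soft_l1",f_scale=.001); c=s.x[:2]
    print("dish",(s.x*1000).round(1),"n",len(P),"rms mm",(np.sqrt(np.mean(s.fun**2))*1000).round(2)); return s.x
E
python3 - <<'E'
from h import *
z=np.load("pics/w3.npz"); im=cv2.imread("pics/w3.png")
s=dishfit(im,z,(270,97))
e=onz(z,(129,109),.067,True); r=onz(z,(203,101),.067,True); print(e.round(4),r.round(4), np.degrees(np.arctan2(*(r-e)[1::-1])), np.hypot(*(e[:2]-s[:2])))
E
```

```text
dish [525.2 -46.6  70.8] n 74 rms mm 1.48
[ 0.3688 -0.0553  0.067 ] [ 0.4545 -0.0513  0.067 ] 2.664878736226722 0.156634288382272
```

```bash
python3 -m jog '[[[0.005,0.03,0,0,0,0,255],[0.013,0.06,-0.02,0,0,0,255],[0.013,0.083,-0.05,0,0,0,255],[0.013,0.083,-0.085,0,0,0,255],[0.013,0.083,-0.12,0,0,0,255],[0.013,0.083,-0.15,0,0,0,255],[0.013,0.083,-0.18,0,0,0,255],[0.013,0.083,-0.198,0,0,0,255],[0.013,0.083,-0.198,0,0,0,255],[0.013,0.083,-0.198,0,0,0,255]]]'; python3 -m jog '[[[0,0,0,0,0,0,255],[0,0,0,0,0,0,140],[0,0,0,0,0,0,140],[0,0,0,0,0,0,140],[0,0,0,0,0,0,140],[0,0,0.03,0,0,0,140],[0,0,0.07,0,0,0,140],[0,0,0.11,0,0,0,140]]]'
```

```text
clock: 4.88
eef_pos: [0.5239, -0.0482, 0.0513]
tool_rot: [0.708, 0.706, -0.001, -0.001]
ft_force: [-0.7, -0.3, -0.7]
grip_width: 0.0197
clock: 5.55
eef_pos: [0.5238, -0.0468, 0.1628]
tool_rot: [0.707, 0.707, -0.001, -0.001]
ft_force: [0.2, 0.0, -0.0]
grip_width: 0.0384
```

```bash
python3 -m jog '[[[0,-0.03,0.03,0,0,0,100],[0,-0.06,0.06,0,0,0,100],[-0.01,-0.09,0.08,0,0,0,90]]]';  python3 - <<'E'
from h import *
snap("w4a","wrist")
E
python3 -m jog '[[[0,-0.04,0,0,0,0,90],[-0.01,-0.08,0,0,0,0,90],[-0.02,-0.12,-0.01,0,0,0,90],[-0.03,-0.16,-0.02,0,0,0,90],[-0.03,-0.20,-0.03,0,0,0,90],[-0.03,-0.223,-0.04,0,0,0,90],[-0.03,-0.223,-0.04,0,0,0,90],[-0.03,-0.223,-0.04,0,0,0,90]]]'; python3 - <<'E'
from h import *
a,m=snap("w4","wrist"); o=bot.get_obs(); print(o["eef_pos"],o["grip_width"])
blanks(a,m,.015,(120,20,420,250),160)
cv2.imwrite("pics/w4c.png",np.vstack([a[:240],cv2.imread("pics/w4a.png")[:240]]))
E
```

```text
clock: 5.8
eef_pos: [0.5171, -0.1376, 0.2461]
tool_rot: [0.706, 0.708, 0.002, 0.003]
ft_force: [1.3, -0.2, 0.4]
grip_width: 0.0546
clock: 6.52
eef_pos: [0.484, -0.3607, 0.201]
tool_rot: [0.708, 0.706, 0.0, -0.001]
ft_force: [-0.4, -0.1, 0.1]
grip_width: 0.0552
[ 0.48460471 -0.35968965  0.20188143] 0.055751424005583756
px [309. 190.] xy 544.0 -380.0 size 41.1 13.7 ang 118.0
px [258. 145.] xy 485.4 -330.4 size 39.8 14.2 ang 143.5
```

View pics/w4c.png

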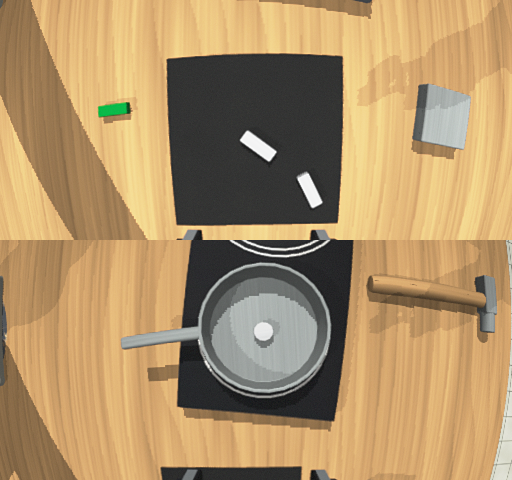

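The button lies in the dish at (263,331) in the lower crop. The bars are unmoved, at (258,145) and (309,190). Grasping the middle bar next.

```bash
python3 -m jog '[[[0,0.01,-0.03,0,0,7,90],[0,0.02,-0.06,0,0,14,90],[0,0.03,-0.09,0,0,21,90],[0,0.03,-0.11,0,0,28,90],[0,0.03,-0.13,0,0,35,90],[0,0.03,-0.145,0,0,42,90],[0,0.03,-0.16,0,0,49,90],[0,0.03,-0.175,0,0,53.6,90],[0,0.03,-0.188,0,0,53.6,90],[0,0.03,-0.188,0,0,53.6,90]]]'; python3 -m jog '[[[0,0,0,0,0,0,90],[0,0,0,0,0,0,255],[0,0,0,0,0,0,255],[0,0,0,0,0,0,255],[0,0,0,0,0,0,255],[0,0,0,0,0,0,255],[0,0,0,0,0,0,255],[0,0,0.02,0,0,0,255],[0,0,0.06,0,0,0,255],[0,0,0.08,0,0,0,255]]]'
```

```text
clock: 7.4
eef_pos: [0.4841, -0.3271, 0.0126]
tool_rot: [0.311, 0.95, 0.001, -0.002]
ft_force: [0.3, 0.3, -0.4]
grip_width: 0.0552
clock: 8.23
eef_pos: [0.4857, -0.3306, 0.0972]
tool_rot: [0.312, 0.95, -0.0, 0.001]
ft_force: [1.1, -0.1, 1.1]
grip_width: 0.0118
```

```bash
python3 -m jog '[[[0,0,0.04,0,0,-7,255],[0,0.02,0.075,0,0,-14,255],[0.01,0.05,0.1,0,0,-21,255],[0.02,0.085,0.12,0,0,-28,255],[0.025,0.12,0.135,0,0,-35,255],[0.03,0.15,0.145,0,0,-42,255],[0.03,0.17,0.15,0,0,-49,255],[0.03,0.19,0.156,0,0,-53.6,255],[0.03,0.19,0.156,0,0,-53.6,255],[0.03,0.19,0.156,0,0,-53.6,255]]]'; python3 - <<'E'
from h import *
a,m=snap("w5","wrist"); o=bot.get_obs(); print(o["eef_pos"],o["grip_width"],o["ft_force"],o["joint_pos"].round(2))
dishfit(a,m,(270,97))
E
```

```text
clock: 9.07
eef_pos: [0.5152, -0.1393, 0.2508]
tool_rot: [0.706, 0.708, 0.0, 0.001]
ft_force: [-0.4, -0.9, -0.5]
grip_width: 0.0118
[ 0.51495515 -0.14006115  0.25028988] 0.011692039601906921 [ 0.59947837 -0.35823289 -0.69395873] [-0.27  0.3   0.12  1.39 -0.    1.3 ]
dish [525.3 -47.2  71.1] n 73 rms mm 0.83
```

View pics/w5.png

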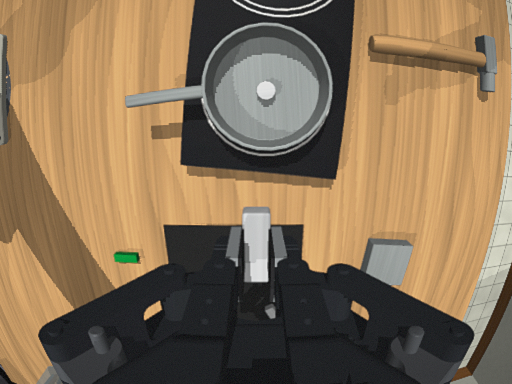

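The bar is held squarely at (257,243) in the jaws. The dish is unmoved at (525,-47) mm with the button at (265,90). Lowering the bar into the near side of the dish.

```bash
python3 -m jog '[[[0.01,0.03,-0.01,0,0,0,255],[0.01,0.06,-0.04,0,0,0,255],[0.01,0.06,-0.08,0,0,0,255],[0.01,0.06,-0.12,0,0,0,255],[0.01,0.06,-0.15,0,0,0,255],[0.01,0.06,-0.18,0,0,0,255],[0.01,0.06,-0.198,0,0,0,255],[0.01,0.06,-0.198,0,0,0,255],[0.01,0.06,-0.198,0,0,0,255]]]'; python3 -m jog '[[[0,0,0,0,0,0,255],[0,0,0,0,0,0,165],[0,0,0,0,0,0,165],[0,0,0,0,0,0,165],[0,0,0,0,0,0,165],[0,0,0.03,0,0,0,165],[0,0,0.07,0,0,0,140],[0,0,0.11,0,0,0,90],[0,-0.03,0.13,0,0,0,90],[0,-0.06,0.13,0,0,0,90]]]'; python3 -m jog '[[[0,-0.04,0.02,0,0,0,90],[0,-0.08,0.02,0,0,0,90],[0,-0.12,0.02,0,0,0,90],[0.01,-0.16,0.02,0,0,0,90],[0.01,-0.20,0.02,0,0,0,90],[0.01,-0.22,0.02,0,0,0,90],[0.01,-0.22,0.02,0,0,0,90],[0.01,-0.22,0.02,0,0,0,90]]]';  python3 - <<'E'
from h import *
a,m=snap("w6","wrist"); o=bot.get_obs(); print(o["eef_pos"],o["grip_width"],o["ft_force"],o["joint_pos"].round(2))
blanks(a,m,.015,(100,20,420,250),160)
E
```

```text
clock: 9.87
eef_pos: [0.5238, -0.081, 0.0511]
tool_rot: [0.708, 0.707, -0.001, -0.001]
ft_force: [1.2, -0.3, -0.1]
grip_width: 0.0119
clock: 10.7
eef_pos: [0.5288, -0.1402, 0.1894]
tool_rot: [0.706, 0.709, 0.003, 0.005]
ft_force: [0.2, -1.0, 0.7]
grip_width: 0.0551
clock: 11.37
eef_pos: [0.5345, -0.3611, 0.2019]
tool_rot: [0.708, 0.706, 0.0, -0.0]
ft_force: [-1.0, 0.3, 0.4]
grip_width: 0.0553
[ 0.53468033 -0.35990343  0.20209545] 0.055306337720148396 [-0.4578508   0.00212991 -0.26448501] [-0.59  0.55  0.37  1.39  0.    0.98]
px [265. 189.] xy 544.1 -380.4 size 40.4 14.3 ang 117.9
px [403. 112.] xy 708.2 -285.8 size 70.5 50.2 ang 84.8
```

```bash
python3 -m jog '[[[0.009,-0.01,-0.04,0,0,7,90],[0.009,-0.02,-0.08,0,0,14,90],[0.009,-0.02,-0.11,0,0,21,90],[0.009,-0.02,-0.14,0,0,28,90],[0.009,-0.02,-0.165,0,0,28,90],[0.009,-0.02,-0.188,0,0,28,90],[0.009,-0.02,-0.188,0,0,28,90],[0.009,-0.02,-0.188,0,0,28,90]]]'; python3 -m jog '[[[0,0,0,0,0,0,255],[0,0,0,0,0,0,255],[0,0,0,0,0,0,255],[0,0,0,0,0,0,255],[0,0,0,0,0,0,255],[0,0,0,0,0,0,255],[0,0,0.02,0,0,0,255],[0,0,0.06,0,0,0,255],[0,0,0.08,0,0,0,255],[0,0,0.1,0,0,0,255]]]'; python3 -m jog '[[[0,0.02,0.02,0,0,-7,255],[-0.01,0.06,0.03,0,0,-14,255],[-0.02,0.1,0.04,0,0,-21,255],[-0.029,0.14,0.05,0,0,-28,255],[-0.029,0.18,0.056,0,0,-28,255],[-0.029,0.22,0.056,0,0,-28,255],[-0.029,0.24,0.056,0,0,-28,255],[-0.029,0.24,0.056,0,0,-28,255]]]'; python3 - <<'E'
from h import *
a,m=snap("w7","wrist"); o=bot.get_obs(); print(o["eef_pos"],o["grip_width"],o["ft_force"],o["joint_pos"].round(2))
dishfit(a,m,(265,90))
E
```

```text
clock: 12.08
eef_pos: [0.5434, -0.3776, 0.0134]
tool_rot: [0.514, 0.858, 0.0, -0.002]
ft_force: [-0.7, -0.5, -0.1]
grip_width: 0.0549
clock: 12.92
eef_pos: [0.5446, -0.3807, 0.1171]
tool_rot: [0.515, 0.857, -0.0, 0.002]
ft_force: [0.2, 0.5, -0.3]
grip_width: 0.0119
clock: 13.58
eef_pos: [0.5147, -0.1359, 0.1713]
tool_rot: [0.705, 0.709, 0.001, -0.0]
ft_force: [-0.0, -0.7, 0.2]
grip_width: 0.0116
[ 0.51503351 -0.13795402  0.17118101] 0.011995223924292073 [-1.26210286 -0.69906382 -0.56245625] [-0.26  0.34 -0.03  1.19 -0.    1.31]
dish [525.4 -46.   69.9] n 63 rms mm 0.75
```

View pics/w7.png

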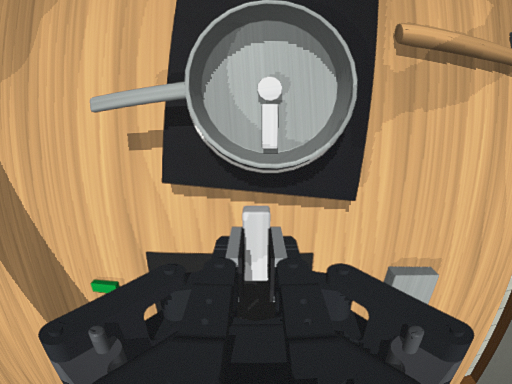

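The dish holds the button at (269,89) and the bar at (270,127). The second bar is held at (257,243). Dropping it on the far side.

```bash
python3 -m jog '[[[0.01,0.04,0,0,0,0,255],[0.01,0.08,0,0,0,0,255],[0.01,0.115,-0.01,0,0,0,255],[0.01,0.127,-0.04,0,0,0,255],[0.01,0.127,-0.075,0,0,0,255],[0.01,0.127,-0.1,0,0,0,255],[0.01,0.127,-0.118,0,0,0,255],[0.01,0.127,-0.118,0,0,0,255],[0.01,0.127,-0.118,0,0,0,255]]]'; python3 -m jog '[[[0,0,0,0,0,0,255],[0,0,0,0,0,0,165],[0,0,0,0,0,0,165],[0,0,0,0,0,0,165],[0,0,0,0,0,0,165],[0,0,0.03,0,0,0,165],[0,0,0.07,0,0,0,140],[0,0,0.11,0,0,0,90],[-0.01,-0.03,0.15,0,0,0,90],[-0.02,-0.06,0.19,0,0,0,90]]]'; python3 -m jog '[[[-0.03,-0.02,0.01,0,0,-7,90],[-0.06,-0.02,0.02,0,0,-14,90],[-0.08,-0.02,0.03,0,0,-21,90],[-0.08,-0.02,0.05,0,0,-28,90],[-0.08,-0.02,0.05,0,0,-35,90],[-0.08,-0.02,0.05,0,0,-42,90],[-0.08,-0.02,0.05,0,0,-49,90],[-0.08,-0.02,0.05,0,0,-56,90],[-0.08,-0.02,0.05,0,0,-63,90],[-0.08,-0.02,0.05,0,0,-70,90]]]'; python3 -m jog '[[[0,0,0,0,0,-7,90],[0,0,0,0,0,-14,90],[0,0,0,0,0,-17,90],[0,0,0,0,0,-17,90],[0,0,0,0,0,-17,90]]]'; python3 - <<'E'
from h import *
a,m=snap("w8","wrist"); o=bot.get_obs(); print(o["eef_pos"],o["grip_width"],o["joint_pos"].round(2)); print(np.array(m["T"]).round(3))
E
```

```text
clock: 14.38
eef_pos: [0.5246, -0.014, 0.0518]
tool_rot: [0.708, 0.707, -0.001, -0.001]
ft_force: [0.1, 0.3, -0.9]
grip_width: 0.0117
clock: 15.22
eef_pos: [0.5089, -0.0616, 0.2302]
tool_rot: [0.706, 0.708, 0.001, 0.001]
ft_force: [0.1, -0.7, -0.6]
grip_width: 0.0551
clock: 16.05
eef_pos: [0.4285, -0.082, 0.2781]
tool_rot: [0.985, 0.171, 0.0, 0.0]
ft_force: [0.3, 1.2, 0.2]
grip_width: 0.0553
clock: 16.47
eef_pos: [0.4286, -0.082, 0.278]
tool_rot: [1.0, 0.027, 0.0, 0.0]
ft_force: [-0.6, 1.0, -0.4]
grip_width: 0.0553
[ 0.42860154 -0.08199063  0.27789692] 0.05497005889931716 [-0.19  0.1  -0.07  1.4  -0.    2.9 ]
[[ 0.055 -0.962 -0.268  0.496]
 [-0.998 -0.053 -0.016 -0.078]
 [ 0.001  0.268 -0.963  0.412]
 [ 0.     0.     0.     1.   ]]
```

View pics/w8.png

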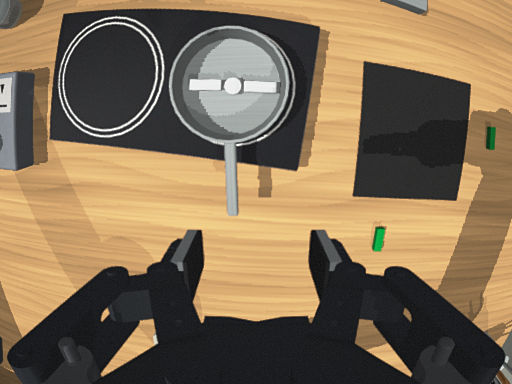

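The dish at (232,85) holds all three pieces, the button flanked by two bars. The mat is empty apart from shadow, and the double ring is at (110,77). Measuring the ring, dish and handle.

```bash
cat >> h.py <<'E'
def ringfit(im,m,poly,z=.03):
    hsv=cv2.cvtColor(im,cv2.COLOR_BGR2HSV); k=np.zeros(im.shape[:2],np.uint8); cv2.fillPoly(k,[np.array(poly)],1)
    mk=((hsv[...,2]>120)&(hsv[...,1]<50)&(k>0))
    P=np.array([onz(m,(u,v),z,True)[:2] for v,u in np.argwhere(mk)]); w=hsv[...,2][mk].astype(float)-90
    f=lambda q:(lambda r:np.where(r<q[2],r-(q[2]-.00425),r-(q[2]+.00425))*np.sqrt(w/100))(np.hypot(P[:,0]-q[0],P[:,1]-q[1]))
    s=least_squares(f,[*P.mean(0),.082],loss="soft_l1",f_scale=.001,x_scale=.01); print("ring",(s.x*1000).round(1),len(P),"rms",(s.fun.std()*1000).round(2)); return s.x
E
python3 - <<'E'
from h import *
z=np.load("pics/w8.npz"); im=cv2.imread("pics/w8.png")
r=ringfit(im,z,[(70,14),(166,18),(166,128),(140,145),(56,138)])
s=dishfit(im,z,(232,85))
for q in [(232,213),(229,146),(237,146),(226,214),(238,214)]:
    e=onz(z,q,.067,True); print(e.round(4), np.degrees(np.arctan2(*(s[:2]-e[:2])[::-1])).round(2), np.hypot(*(e[:2]-s[:2])).round(4))
for q in [(64,13),(320,26),(297,169),(50,139)]: print(onz(z,q,.03,True).round(4))
E
```

```text
ring [543.3 131.2  80.7] 1501 rms 0.97
dish [524.3 -47.8  71.8] n 74 rms mm 1.67
[ 0.3704 -0.0556  0.067 ] 2.89 0.1542
[ 0.4529 -0.0492  0.067 ] 1.07 0.0715
[ 0.4533 -0.0585  0.067 ] 8.56 0.0718
[ 0.3686 -0.0482  0.067 ] 0.14 0.1557
[ 0.3695 -0.0631  0.067 ] 5.62 0.1556
[0.6493 0.2167 0.03  ]
[ 0.6152 -0.1546  0.03  ]
[ 0.4229 -0.1365  0.03  ]
[0.455  0.2344 0.03  ]
```

```bash
python3 -m jog '[[[-0.01,0.01,0,0,0,7,110],[-0.018,0.029,-0.02,0,0,14,110],[-0.018,0.029,-0.05,0,0,21,110],[-0.018,0.029,-0.08,0,0,28,110],[-0.018,0.029,-0.1,0,0,35,110],[-0.018,0.029,-0.12,0,0,42,110],[-0.018,0.029,-0.12,0,0,49,110],[-0.018,0.029,-0.12,0,0,56,110],[-0.018,0.029,-0.12,0,0,63,110],[-0.018,0.029,-0.12,0,0,70,110]]]' >/dev/null; python3 -m jog '[[[0,0,0,0,0,7,110],[0,0,0,0,0,14,110],[0,0,0,0,0,21,110],[0,0,0,0,0,28,110],[0,0,0,0,0,35,110],[0,0,0,0,0,42,110],[0,0,0,0,0,49,110],[0,0,0,0,0,56,110],[0,0,0,0,0,63,110],[0,0,0,0,0,70,110]]]'>/dev/null;  python3 -m jog '[[[0,0,0,0,0,7,110],[0,0,0,0,0,14,110],[0,0,0,0,0,21,110],[0,0,0,0,0,28,110],[0,0,0,0,0,35,110],[0,0,0,0,0,40,110],[0,0,0,0,0,40,110],[0,0,0,0,0,40,110]]]'; python3 - <<'E'
from h import *
a,m=snap("w9","wrist"); o=bot.get_obs(); print(o["eef_pos"],o["grip_width"],o["joint_pos"].round(2)); print(np.array(m["T"]).round(3))
E
```

```text
clock: 18.85
eef_pos: [0.4107, -0.053, 0.1578]
tool_rot: [-0.025, 1.0, -0.0, 0.0]
ft_force: [0.5, 0.1, 0.5]
grip_width: 0.0481
[ 0.41068987 -0.05304075  0.15775453] 0.04852628624517393 [-0.13  0.13 -0.35  1.09 -0.   -0.18]
[[-0.052  0.962  0.27   0.342]
 [ 0.999  0.05   0.013 -0.056]
 [-0.001  0.27  -0.963  0.292]
 [ 0.     0.     0.     1.   ]]
```

View pics/w9.png

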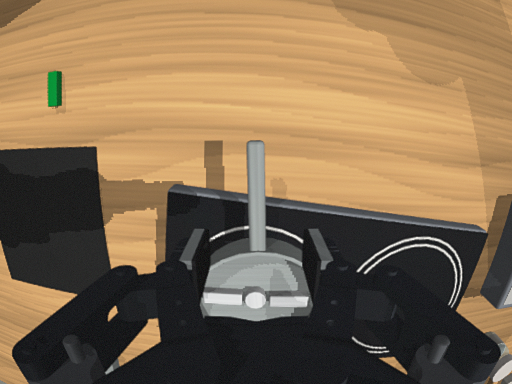

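The handle lies straight along (256,145) to (258,250), midway between the fingers. Descending and closing gently.

```bash
python3 -m jog '[[[0,0,-0.03,0,0,0,110],[0,0,-0.06,0,0,0,110],[0,0,-0.085,0,0,0,110],[0,0,-0.1,0,0,0,110],[0,0,-0.107,0,0,0,110],[0,0,-0.107,0,0,0,190],[0,0,-0.107,0,0,0,190],[0,0,-0.107,0,0,0,190]]]'; python3 -m jog '[[[0,0,0,0,0,0,205],[0,0,0,0,0,0,215],[0,0,0,0,0,0,215]]]'; python3 -m jog '[[[0,0,0,0,0,0,255],[0,0,0,0,0,0,255],[0,0,0,0,0,0,255]]]'
```

```text
clock: 19.57
eef_pos: [0.4118, -0.0532, 0.0518]
tool_rot: [-0.026, 1.0, -0.0, 0.001]
ft_force: [0.3, 0.1, 0.2]
grip_width: 0.0213
clock: 19.82
eef_pos: [0.4118, -0.0529, 0.0519]
tool_rot: [-0.026, 1.0, 0.0, 0.001]
ft_force: [-0.2, 1.2, 5.6]
grip_width: 0.0134
clock: 20.07
eef_pos: [0.4118, -0.0527, 0.0518]
tool_rot: [-0.026, 1.0, 0.0, 0.001]
ft_force: [-1.1, 1.5, 6.8]
grip_width: 0.0129
```

```bash
python3 -m jog '[[[0,0,0.0005,0,0,0,255],[0,0,0.001,0,0,0,255],[0,0,0.001,0,0,0,255],[0,0,0.001,0,0,0,255]]]'; python3 - <<'E'
from h import *
print(bot.get_obs()["ft_force"],bot.get_obs()["ft_torque"])
E
```

```text
clock: 20.4
eef_pos: [0.4114, -0.0529, 0.0521]
tool_rot: [-0.026, 1.0, 0.0, 0.001]
ft_force: [1.5, 0.8, 3.2]
grip_width: 0.0127
[1.50882475 0.78235754 3.22829201] [ 0.35690485 -0.36317581  0.15325067]
```

```bash
python3 -m jog '[[[0,0.002,0.0007,0,0,0,255],[0.001,0.007,0.0007,0,0,0,255],[0.002,0.015,0.0007,0,0,0,255],[0.003,0.024,0.0007,0,0,0,255],[0.004,0.033,0.0007,0,0,0,255],[0.005,0.042,0.0007,0,0,0,255],[0.006,0.051,0.0007,0,0,0,255],[0.007,0.06,0.0007,0,0,0,255],[0.008,0.069,0.0007,0,0,0,255],[0.009,0.078,0.0007,0,0,0,255]]]'; python3 -m jog '[[[0.001,0.009,0,0,0,0,255],[0.002,0.018,0,0,0,0,255],[0.003,0.027,0,0,0,0,255],[0.004,0.036,0,0,0,0,255],[0.005,0.045,0,0,0,0,255],[0.006,0.054,0,0,0,0,255],[0.007,0.062,0,0,0,0,255],[0.007,0.068,0,0,0,0,255],[0.007,0.072,0,0,0,0,255],[0.007,0.072,0,0,0,0,255]]]';python3 - <<'E'
from h import *
a,m=snap("w10","wrist"); snap("s10"); snap("d10","side");o=bot.get_obs(); print(o["ft_force"],o["ft_torque"],o["joint_pos"].round(2),o["eef_pos"])
E
```

```text
clock: 21.23
eef_pos: [0.4195, 0.0261, 0.0523]
tool_rot: [-0.026, 1.0, -0.0, -0.0]
ft_force: [0.6, -1.5, -0.6]
grip_width: 0.0125
clock: 22.07
eef_pos: [0.4268, 0.0979, 0.0524]
tool_rot: [-0.027, 1.0, 0.0, 0.0]
ft_force: [-0.2, -1.5, -1.5]
grip_width: 0.0128
[-3.62805074e-01  9.54885344e-04 -2.15895937e+00] [ 0.10137462 -0.0979669   0.04273931] [ 0.22  0.3  -0.45  0.82  0.    0.17] [0.4268826  0.09732673 0.05248392]
```

```bash
python3 -m jog '[[[0,0.006,-0.0004,0,0,0,255],[0.001,0.013,-0.0004,0,0,0,255],[0.002,0.02,-0.0004,0,0,0,255],[0.003,0.025,-0.0004,0,0,0,255],[0.003,0.027,-0.0004,0,0,0,255],[0.003,0.027,-0.0004,0,0,0,255],[0.003,0.027,-0.0004,0,0,0,255]]]';python3 - <<'E'
from h import *
snap("w11","wrist"); a,m=snap("s11"); b,n=snap("d11","side");o=bot.get_obs(); print(o["ft_force"],o["eef_pos"])
r=lambda i:cv2.resize(i,(400,300),interpolation=cv2.INTER_CUBIC)
cv2.imwrite("pics/c11.png",np.hstack([r(a[170:275,210:350]),r(b[150:255,170:310])]))
E
```

```text
clock: 22.8
eef_pos: [0.43, 0.1246, 0.0521]
tool_rot: [-0.027, 1.0, 0.0, 0.0]
ft_force: [0.8, -0.6, -1.2]
grip_width: 0.0128
[-0.06782183 -1.14838844 -0.86307664] [0.43000157 0.1243515  0.05207126]
```

View pics/c11.png

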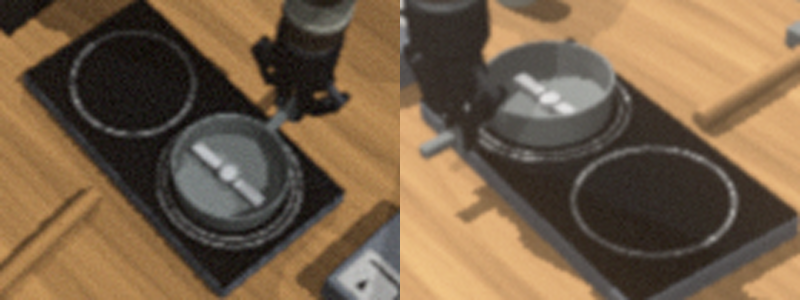

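Both views show the dish inside the double ring with the three pieces in it. Releasing, rising and turning to measure the centring.

```bash
python3 -m jog '[[[0,0,0,0,0,0,200],[0,0,0,0,0,0,160],[0,0,0,0,0,0,110],[0,0,0,0,0,0,110],[0,0,0.03,0,0,0,110],[0,0,0.07,0,0,0,110],[0,0,0.11,0,0,0,110],[0,0,0.15,0,0,0,110],[0,-0.01,0.18,0,0,-7,90],[0.02,-0.02,0.2,0,0,-14,90]]]';python3 -m jog '[[[0.02,-0.01,0,0,0,-7,90],[0.04,-0.02,0,0,0,-14,90],[0.06,-0.03,0,0,0,-21,90],[0.07,-0.04,0,0,0,-28,90],[0.08,-0.05,0,0,0,-35,90],[0.09,-0.06,0,0,0,-42,90],[0.09,-0.06,0,0,0,-49,90],[0.09,-0.06,0,0,0,-56,90],[0.09,-0.06,0,0,0,-63,90],[0.09,-0.06,0,0,0,-70,90]]]' >/dev/null;python3 -m jog '[[[0,0,0,0,0,-7,90],[0,0,0,0,0,-9,90],[0,0,0,0,0,-9,90],[0,0,0,0,0,-9,90]]]'; python3 - <<'E'
from h import *
a,m=snap("w12","wrist"); o=bot.get_obs(); print(o["eef_pos"],o["joint_pos"].round(2))
cv2.imwrite("pics/w12c.png",a)
E
```

```text
clock: 23.78
eef_pos: [0.4484, 0.1043, 0.2562]
tool_rot: [0.098, 0.995, 0.001, 0.001]
ft_force: [0.4, -0.0, -0.4]
grip_width: 0.0552
clock: 24.95
eef_pos: [0.5395, 0.044, 0.2519]
tool_rot: [0.707, 0.708, -0.0, -0.0]
ft_force: [0.0, 0.5, -0.2]
grip_width: 0.0549
[0.53954451 0.0439879  0.25188343] [0.08 0.32 0.14 1.4  0.   1.65]
```

View pics/w12.png

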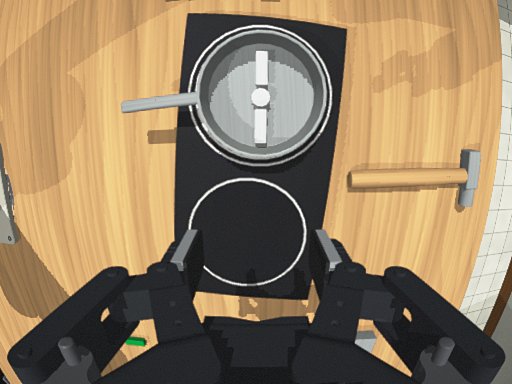

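The dish is in the double ring around (262,95), pieces lined up in it, with the single ring empty at (247,232). I'll check the offset with radial profiles.

```bash
python3 - <<'E'
from h import *
z=np.load("pics/w12.npz"); im=cv2.imread("pics/w12.png"); g=cv2.cvtColor(im,cv2.COLOR_BGR2GRAY)
K,T=z["K"],z["T"]
def px(p,zz):
    q=T[:3,:3].T@(np.append(p,zz)-T[:3,3]); r=np.hypot(q[0],q[1]); th=np.arctan2(r,q[2]); return K[0,2]+K[0,0]*th*q[0]/r, K[1,2]+K[1,1]*th*q[1]/r
c=onz(z,(262,92),.07,True)[:2]; print(c)
for a in range(0,360,30):
    d=np.array([np.cos(np.radians(a)),np.sin(np.radians(a))])
    print(a,[int(cv2.getRectSubPix(g,(1,1),px(c+d*r,.07))[0,0]) for r in np.arange(.056,.086,.0015)])
r=ringfit(im,z,[(195,20),(340,20),(340,110),(290,170),(225,165),(185,125)])
E
```

```text
[0.5452645  0.13162012]
0 [96, 96, 97, 96, 96, 92, 149, 199, 151, 48, 65, 223, 199, 51, 37, 40, 41, 37, 39, 91]
30 [82, 80, 80, 81, 81, 78, 139, 189, 147, 44, 146, 228, 110, 37, 41, 44, 43, 40, 40, 42]
60 [79, 78, 77, 78, 76, 77, 147, 190, 146, 52, 156, 220, 87, 38, 41, 43, 41, 43, 46, 43]
90 [72, 70, 72, 73, 72, 69, 119, 186, 184, 68, 112, 249, 193, 54, 44, 45, 48, 44, 48, 117]
120 [68, 67, 69, 71, 71, 69, 82, 163, 206, 120, 39, 95, 247, 210, 69, 44, 48, 48, 49, 50]
150 [78, 73, 74, 72, 76, 72, 80, 160, 199, 142, 50, 40, 74, 238, 202, 57, 45, 50, 49, 51]
180 [100, 83, 79, 79, 79, 78, 83, 139, 192, 188, 184, 185, 184, 181, 179, 178, 175, 174, 173, 172]
210 [175, 162, 113, 103, 105, 106, 101, 137, 190, 209, 244, 175, 51, 33, 101, 241, 162, 43, 48, 50]
240 [173, 170, 128, 122, 125, 125, 119, 171, 200, 161, 161, 111, 29, 28, 72, 162, 102, 37, 46, 48]
270 [98, 99, 94, 130, 127, 126, 129, 176, 195, 167, 133, 49, 24, 57, 142, 139, 45, 30, 32, 30]
300 [177, 135, 123, 124, 127, 124, 131, 202, 196, 133, 40, 26, 40, 135, 130, 37, 30, 29, 32, 32]
330 [145, 114, 115, 116, 116, 116, 154, 197, 168, 64, 19, 56, 208, 199, 68, 39, 45, 44, 44, 44]
ring [545.2 125.2  49.3] 11322 rms 18.35
```

```bash
cat > ctr.py <<'E'
from h import *
def centring(name,seed):
    z=np.load(f"pics/{name}.npz"); g=cv2.cvtColor(cv2.imread(f"pics/{name}.png"),cv2.COLOR_BGR2GRAY); K,T=z["K"],z["T"]
    def px(p,zz):
        q=T[:3,:3].T@(np.append(p,zz)-T[:3,3]); r=np.hypot(q[0],q[1]); th=np.arctan2(r,q[2]); return np.array([K[0,2]+K[0,0]*th*q[0]/r, K[1,2]+K[1,1]*th*q[1]/r])
    c=onz(z,seed,.07,True)[:2]
    def fit(zz,r0,r1,step,c,R):
        P=[]
        for a in range(0,360,5):
            if 155<a<205: continue
            d=np.array([np.cos(np.radians(a)),np.sin(np.radians(a))]); rs=np.arange(r0,r1,.0005)
            v=np.array([float(cv2.getRectSubPix(g,(1,1),px(c+d*r,zz))[0,0]) for r in rs])
            i=np.argmax(v); w=np.clip(v-.6*v[i],0,None)*(abs(rs-rs[i])<.003)
            if v[i]>110: P.append(c+d*(w@rs/w.sum()))
        P=np.array(P); s=least_squares(lambda q:np.hypot(*(P-q[:2]).T)-q[2],[*c,R],loss="soft_l1",f_scale=.0005); print("z",zz,(s.x*1000).round(1),len(P),(s.fun.std()*1000).round(2)); return s.x
    d=fit(.07,.063,.0705,0,c,.068); d=fit(.07,.064,.0705,0,d[:2],.068)
    r=fit(.03,.0815,.092,0,d[:2],.0865); r=fit(.03,.0825,.091,0,r[:2],.0865)
    print("ring-dish mm",((r-d)[:2]*1000).round(1))
if __name__=="__main__":
    import sys; centring(sys.argv[1],(int(sys.argv[2]),int(sys.argv[3])))
E
python3 ctr.py w12 262 92
```

```text
z 0.07 [544.4 131.3  67.4] 63 0.17
z 0.07 [544.3 131.3  67.5] 63 0.28
z 0.03 [543.5 131.3  85. ] 63 0.14
z 0.03 [543.5 131.2  85. ] 63 0.15
ring-dish mm [-0.8 -0. ]
```

The dish is within about 1 mm of the ring's centre. On to the regulator.

```bash
python3 -m jog '[[[-0.01,0.04,0,0,0,0,90],[-0.02,0.08,0,0,0,0,90],[-0.03,0.12,0,0,0,0,90],[-0.04,0.16,0,0,0,0,90],[-0.05,0.2,0,0,0,0,90],[-0.06,0.226,0,0,0,0,90],[-0.06,0.226,0,0,0,0,90],[-0.06,0.226,0,0,0,0,90]]]'; python3 - <<'E'
from h import *
a,m=snap("w13","wrist"); o=bot.get_obs(); print(o["eef_pos"],o["joint_pos"].round(2))
cv2.imwrite("pics/w13c.png",cv2.resize(a[:230,130:400],None,fx=2.6,fy=2.6,interpolation=cv2.INTER_CUBIC))
E
```

```text
clock: 25.67
eef_pos: [0.4789, 0.2714, 0.2518]
tool_rot: [0.706, 0.709, -0.0, 0.0]
ft_force: [-0.5, -0.5, 0.6]
grip_width: 0.0549
[0.47935412 0.27028055 0.25183348] [ 0.51  0.34  0.17  1.4  -0.    2.08]
```

View pics/w13c.png

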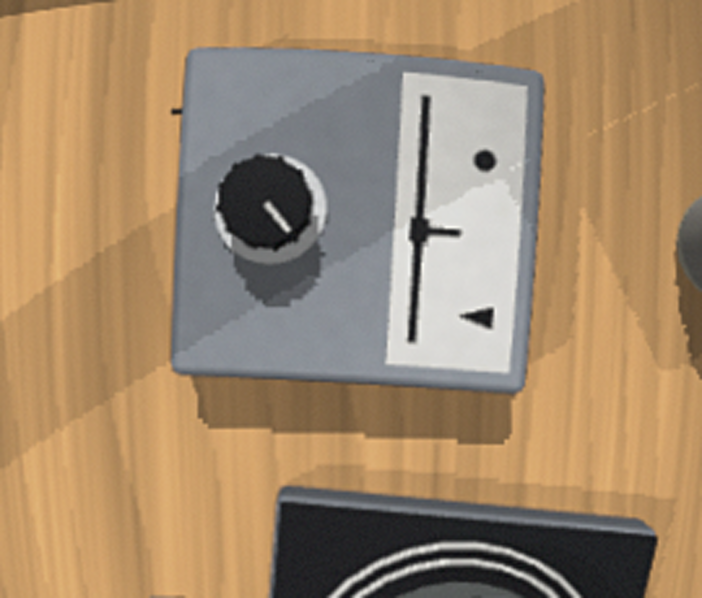

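The crop shows the wedge tip at (460,317) on the −y side, the round spot at (485,160), the pointer tip at (460,233) and the knob top centre at (265,202).

```bash
python3 - <<'E'
from h import *
z=np.load("pics/w13.npz"); C=lambda u,v,zz: onz(z,(130+(u-.8)/2.6,(v-.8)/2.6),zz,True)[:2]*1000
w=C(460,317,.051);p=C(461,233,.053);k=C(265,202,.086);r=C(485,160,.051); l0=C(266,203,.086); l1=C(290,231,.086)
cs=[C(188,50,.05),C(543,72,.05),C(522,390,.05),C(174,371,.05)]
s0,s1=C(427,97,.052),C(412,341,.052)
print("wedge",w,"ptr",p,"knob",k,"round",r); print("corners",np.round(cs,1))
cen=np.mean(cs,0); yax=s0-s1; yax/=np.linalg.norm(yax); xax=np.array([yax[1],-yax[0]]); e=(cs[0]-cs[3]); print("centre",cen,"yaw",np.degrees(np.arctan2(xax[1],xax[0])), "edge yaw",np.degrees(np.arctan2(-e[0],e[1])))
print("knob pred",cen-38*xax,"knob in box",(k-cen)@xax,(k-cen)@yax); print("ptr-wedge along y",(p-w)@yax,"turn rad",(p-w)@yax/6.37,"round",(r-w)@yax)
print("line angle",np.degrees(np.arctan2(*(l1-l0)[::-1])))
E
```

```text
wedge [535.35516232 327.73228856] ptr [534.74484101 364.37508132] knob [453.82300033 372.93348134] round [545.39630471 397.54639568]
corners [[416.6 447.8]
 [572.2 441. ]
 [564.8 296.1]
 [410.4 303.4]]
centre [490.99586703 372.09331008] yaw -2.92781558297491 edge yaw -2.451779141187722
knob pred [453.04546926 374.03426594] knob in box -37.16725822192531 -1.0596331594290898
ptr-wedge along y 36.56378825290798 turn rad 5.739998155872525 round 70.23585654927672
line angle -50.19063442675615
```

The pointer has to go 36.6 mm towards −y, so 5.74 rad (329°) clockwise. The joint range allows about 165° per stroke. I'll turn the wrist back first, then grip.

```bash
python3 -m jog '[[[-0.005,0.03,0,0,0,7,75],[-0.015,0.06,-0.02,0,0,14,75],[-0.0255,0.09,-0.05,0,0,21,75],[-0.0255,0.1025,-0.08,0,0,28,75],[-0.0255,0.1025,-0.1,0,0,35,75],[-0.0255,0.1025,-0.12,0,0,42,75],[-0.0255,0.1025,-0.13,0,0,49,75],[-0.0255,0.1025,-0.13,0,0,56,75],[-0.0255,0.1025,-0.13,0,0,63,75],[-0.0255,0.1025,-0.13,0,0,70,75]]]'; python3 -m jog '[[[0,0,0,0,0,7,75],[0,0,0,0,0,14,75],[0,0,0,0,0,21,75],[0,0,0,0,0,28,75],[0,0,0,0,0,35,75],[0,0,0,0,0,42,75],[0,0,0,0,0,49,75],[0,0,0,0,0,56,75],[0,0,0,0,0,63,75],[0,0,0,0,0,70,75]]]'; python3 -m jog '[[[0,0,0,0,0,7,75],[0,0,0,0,0,14,75],[0,0,0,0,0,21,75],[0,0,0,0,0,27,75],[0,0,0,0,0,27,75],[0,0,0,0,0,27,75]]]'; python3 - <<'E'
from h import *
o=bot.get_obs(); print(o["joint_pos"].round(2),o["eef_pos"].round(4))
E
```

```text
clock: 26.55
eef_pos: [0.4551, 0.3705, 0.1215]
tool_rot: [0.172, 0.985, -0.001, -0.0]
ft_force: [-0.9, 0.8, 0.4]
grip_width: 0.0602
clock: 27.38
eef_pos: [0.4554, 0.3707, 0.1221]
tool_rot: [-0.424, 0.906, -0.0, 0.0]
ft_force: [0.1, 0.9, 0.4]
grip_width: 0.0606
clock: 27.88
eef_pos: [0.455, 0.3712, 0.1221]
tool_rot: [-0.621, 0.784, -0.0, -0.0]
ft_force: [0.4, -0.3, -0.3]
grip_width: 0.0604
[ 0.68  0.48  0.05  1.13 -0.   -0.65] [0.455  0.3712 0.1221]
```

```bash
python3 -m jog '[[[-0.0015,0.0023,-0.02,0,0,0,75],[-0.0015,0.0023,-0.045,0,0,0,75],[-0.0015,0.0023,-0.06,0,0,0,75],[-0.0015,0.0023,-0.06,0,0,0,75],[-0.0015,0.0023,-0.06,0,0,0,140],[-0.0015,0.0023,-0.06,0,0,0,255],[-0.0015,0.0023,-0.06,0,0,0,255],[-0.0015,0.0023,-0.06,0,0,0,255],[-0.0015,0.0023,-0.06,0,0,0,255]]]'; python3 - <<'E'
from h import *
o=bot.get_obs(); print(o["ft_force"],o["ft_torque"],o["eef_pos"].round(4),o["grip_width"])
E
```

```text
clock: 28.63
eef_pos: [0.4537, 0.375, 0.0634]
tool_rot: [-0.622, 0.783, -0.0, 0.001]
ft_force: [0.9, -2.4, 2.9]
grip_width: 0.0343
[ 0.93570631 -2.397045    2.87320379] [-0.34836086 -0.15808276 -0.06220464] [0.4537 0.375  0.0634] 0.034324652798859843
```

```bash
python3 -m jog '[[[0,0,0,0,0,-6,255],[0,0,0,0,0,-12,255],[0,0,0,0,0,-18,255],[0,0,0,0,0,-24,255],[0,0,0,0,0,-30,255],[0,0,0,0,0,-36,255],[0,0,0,0,0,-42,255],[0,0,0,0,0,-48,255],[0,0,0,0,0,-54,255],[0,0,0,0,0,-60,255]]]'; python3 - <<'E'
from h import *
o=bot.get_obs(); print(o["ft_force"],o["ft_torque"])
snap("s14")
E
python3 -m jog '[[[0,0,0,0,0,-6,255],[0,0,0,0,0,-12,255],[0,0,0,0,0,-18,255],[0,0,0,0,0,-24,255],[0,0,0,0,0,-30,255],[0,0,0,0,0,-36,255],[0,0,0,0,0,-42,255],[0,0,0,0,0,-48,255],[0,0,0,0,0,-54,255],[0,0,0,0,0,-60,255]]]'; python3 -m jog '[[[0,0,0,0,0,-6,255],[0,0,0,0,0,-12,255],[0,0,0,0,0,-18,255],[0,0,0,0,0,-24,255],[0,0,0,0,0,-30,255],[0,0,0,0,0,-36,255],[0,0,0,0,0,-42,255],[0,0,0,0,0,-45,255],[0,0,0,0,0,-45,255]]]'; python3 - <<'E'
from h import *
o=bot.get_obs(); print(o["ft_force"],o["ft_torque"],o["joint_pos"].round(2))
E
```

```text
clock: 29.47
eef_pos: [0.4545, 0.3743, 0.0634]
tool_rot: [-0.145, 0.989, -0.001, 0.002]
ft_force: [2.3, -3.6, 2.4]
grip_width: 0.0344
[ 2.26589439 -3.5515789   2.3826691 ] [-0.83019598 -0.56067682  0.03505608]
clock: 30.35
eef_pos: [0.4542, 0.3733, 0.0634]
tool_rot: [0.369, 0.929, -0.0, 0.002]
ft_force: [1.5, -6.9, 5.3]
grip_width: 0.0346
clock: 31.1
eef_pos: [0.4535, 0.373, 0.0634]
tool_rot: [0.696, 0.719, -0.0, 0.002]
ft_force: [0.3, -7.9, 7.0]
grip_width: 0.0344
[ 0.2797403  -7.86838745  7.02042073] [-1.5349423  -0.05882857  0.01411718] [ 0.69  0.54 -0.03  1.   -0.    2.23]
```

```bash
python3 -m jog '[[[0,0,0,0,0,0,75],[0,0,0,0,0,0,75],[0,0,0,0,0,0,75],[0,0,0,0,0,0,75],[0,0,0.03,0,0,0,75],[0,0,0.055,0,0,0,75],[0,-0.001,0.055,0,0,7,75],[0,-0.001,0.055,0,0,14,75],[0,-0.001,0.055,0,0,21,75],[0,-0.001,0.055,0,0,28,75]]]'; python3 -m jog '[[[0,0,0,0,0,7,75],[0,0,0,0,0,14,75],[0,0,0,0,0,21,75],[0,0,0,0,0,28,75],[0,0,0,0,0,35,75],[0,0,0,0,0,42,75],[0,0,0,0,0,49,75],[0,0,0,0,0,56,75],[0,0,0,0,0,63,75],[0,0,0,0,0,70,75]]]' >/dev/null; python3 -m jog '[[[0,0,0,0,0,7,75],[0,0,0,0,0,14,75],[0,0,0,0,0,21,75],[0,0,0,0,0,28,75],[0,0,0,0,0,35,75],[0,0,0,0,0,42,75],[0,0,0,0,0,49,75],[0,0,0,0,0,56,75],[0,0,0,0,0,62,75],[0,0,0,0,0,62,75]]]'
```

```text
clock: 31.93
eef_pos: [0.4525, 0.3743, 0.1172]
tool_rot: [0.497, 0.868, 0.0, -0.0]
ft_force: [-0.7, -0.3, 0.3]
grip_width: 0.0602
clock: 33.6
eef_pos: [0.4525, 0.3741, 0.1169]
tool_rot: [-0.589, 0.808, 0.0, 0.0]
ft_force: [0.5, 0.2, 0.7]
grip_width: 0.0603
```

```bash
python3 - <<'E'
from h import *
o=bot.get_obs(); print(o["eef_pos"].round(4),o["joint_pos"].round(2))
r=lambda i:cv2.resize(i,(400,300),interpolation=cv2.INTER_CUBIC)
a,m=snap("s15")
# pointer check in scene view: dark pixels on scale plate
w=[.5354,.3277,.051]
K,T=m["K"],m["T"]
for n,p in dict(w=w,p0=[.5347,.3644,.053]).items():
    q=T[:3,:3].T@(np.array(p)-T[:3,3]); print(n,(K@q/q[2])[:2].round(1))
E
```

```text
[0.4525 0.3741 0.1169] [ 0.69  0.49  0.04  1.12  0.   -0.57]
w [338.3 267.1]
p0 [347.8 274.6]
```

```bash
python3 -m jog '[[[0.0005,-0.0013,-0.02,0,0,0,75],[0.0005,-0.0013,-0.04,0,0,0,75],[0.0005,-0.0013,-0.055,0,0,0,75],[0.0005,-0.0013,-0.055,0,0,0,140],[0.0005,-0.0013,-0.055,0,0,0,255],[0.0005,-0.0013,-0.055,0,0,0,255],[0.0005,-0.0013,-0.055,0,0,0,255],[0.0005,-0.0013,-0.055,0,0,0,255]]]'; python3 -m jog '[[[0,0,0,0,0,-6,255],[0,0,0,0,0,-12,255],[0,0,0,0,0,-18,255],[0,0,0,0,0,-24,255],[0,0,0,0,0,-30,255],[0,0,0,0,0,-36,255],[0,0,0,0,0,-42,255],[0,0,0,0,0,-48,255],[0,0,0,0,0,-54,255],[0,0,0,0,0,-60,255]]]'; python3 -m jog '[[[0,0,0,0,0,-6,255],[0,0,0,0,0,-12,255],[0,0,0,0,0,-18,255],[0,0,0,0,0,-24,255],[0,0,0,0,0,-30,255],[0,0,0,0,0,-36,255],[0,0,0,0,0,-42,255],[0,0,0,0,0,-48,255],[0,0,0,0,0,-54,255],[0,0,0,0,0,-60,255]]]'; python3 -m jog '[[[0,0,0,0,0,-6,255],[0,0,0,0,0,-12,255],[0,0,0,0,0,-18,255],[0,0,0,0,0,-24,255],[0,0,0,0,0,-25,255],[0,0,0,0,0,-25,255]]]';python3 -m jog '[[[0,0,0,0,0,0,75],[0,0,0,0,0,0,75],[0,0,0,0,0,0,75],[0,0,0,0,0,0,75],[0,0,0.03,0,0,0,75],[0,0,0.07,0,0,0,75],[0,-0.02,0.11,0,0,-7,75],[0.01,-0.05,0.15,0,0,-14,75],[0.02,-0.08,0.18,0,0,-18,75],[0.026,-0.1,0.19,0,0,-18,75]]]';python3 -m jog '[[[0,0,0,0,0,0,75],[0,0,0,0,0,0,75],[0,0,0,0,0,0,75]]]'; python3 - <<'E'
from h import *
a,m=snap("w16","wrist"); o=bot.get_obs(); print(o["eef_pos"].round(4),o["joint_pos"].round(2))
z=np.load("pics/w13.npz")
K,T=m["K"],m["T"]
def px(p):
    q=T[:3,:3].T@(np.array(p)-T[:3,3]); r=np.hypot(q[0],q[1]); th=np.arctan2(r,q[2]); return K[0,2]+K[0,0]*th*q[0]/r, K[1,2]+K[1,1]*th*q[1]/r
u,v=px([.535,.345,.051]); u,v=int(u),int(v); print(u,v)
cv2.imwrite("pics/w16c.png",cv2.resize(a[max(v-40,0):v+40,u-60:u+60],None,fx=6,fy=6,interpolation=cv2.INTER_CUBIC))
E
```

```text
clock: 34.32
eef_pos: [0.4528, 0.372, 0.0617]
tool_rot: [-0.588, 0.809, -0.0, -0.001]
ft_force: [0.3, -1.1, -7.4]
grip_width: 0.0346
clock: 35.15
eef_pos: [0.4516, 0.3735, 0.0617]
tool_rot: [-0.103, 0.995, 0.001, -0.001]
ft_force: [-2.7, 3.2, -6.8]
grip_width: 0.0347
clock: 35.98
eef_pos: [0.4523, 0.3753, 0.0618]
tool_rot: [0.408, 0.913, 0.002, -0.002]
ft_force: [-1.2, 6.6, -12.4]
grip_width: 0.0347
clock: 36.48
eef_pos: [0.453, 0.3757, 0.0618]
tool_rot: [0.594, 0.804, 0.002, -0.002]
ft_force: [0.0, 7.5, -12.1]
grip_width: 0.0346
clock: 37.32
eef_pos: [0.4803, 0.2723, 0.2566]
tool_rot: [0.714, 0.701, 0.003, 0.001]
ft_force: [0.7, 0.3, 0.7]
grip_width: 0.0605
clock: 37.57
eef_pos: [0.479, 0.2723, 0.2519]
tool_rot: [0.714, 0.701, 0.0, -0.0]
ft_force: [0.4, 0.2, -0.7]
grip_width: 0.0604
[0.4785 0.2727 0.2511] [0.52 0.34 0.17 1.4  0.   2.11]
305 106
```

View pics/w16c.png

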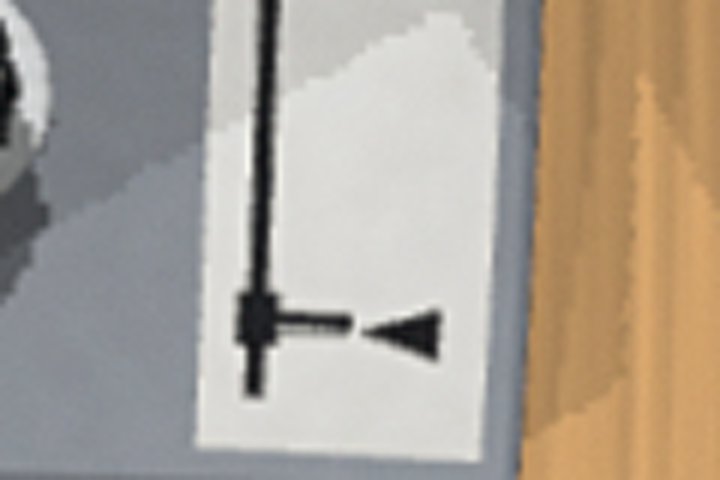

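The crop shows the pointer tip at (350,322) and the wedge point at (362,332): still slightly short, towards −y. Measuring sub-pixel.

```bash
cat > pt.py <<'E'
from h import *
import sys
def pw(name,split_x=.5335):
    z=np.load(f"pics/{name}.npz"); g=cv2.cvtColor(cv2.imread(f"pics/{name}.png"),cv2.COLOR_BGR2GRAY).astype(np.float32); K,T=z["K"],z["T"]
    def px(p):
        q=T[:3,:3].T@(np.array(p)-T[:3,3]); r=np.hypot(q[0],q[1]); th=np.arctan2(r,q[2]); return K[0,2]+K[0,0]*th*q[0]/r, K[1,2]+K[1,1]*th*q[1]/r
    yaw=np.radians(-2.7); xa=np.array([np.cos(yaw),np.sin(yaw)]); ya=np.array([-xa[1],xa[0]]); c=np.array([.4911,.3721])
    # ortho patch 0.1 mm in box frame: x 20..64 mm, y -62..-20 (rows)
    xs=np.arange(20,64,.1); ys=np.arange(-62,-20,.1); X,Y=np.meshgrid(xs,ys)
    M=np.array([px([*(c+xa*x/1000+ya*y/1000),.052]) for x,y in zip(X.ravel(),Y.ravel())],np.float32).reshape(*X.shape,2)
    p=cv2.remap(g,M[...,0],M[...,1],cv2.INTER_CUBIC); d=np.clip(170-p,0,None)
    d[:, :]*=(p<150)
    def col(x0,x1):
        out=[]
        for i in range(len(xs)):
            if x0<=xs[i]<=x1:
                w=d[:,i].copy(); 
                if w.sum()>200: out.append((xs[i],(w@ys)/w.sum(),(w>0).sum()*.1))
        return np.array(out)
    a=col(20,64); 
    print("x: y, width"); print(a[::10].round(2).tolist())
    return a
if __name__=="__main__": pw(sys.argv[1])
E
python3 pt.py w16
```

```text
x: y, width
[[21.6, -42.2, 3.3], [22.6, -40.24, 10.2], [23.6, -39.14, 17.1], [24.6, -37.91, 34.9], [25.6, -37.2, 35.1], [26.6, -36.91, 35.0], [27.6, -39.84, 19.4], [28.6, -40.09, 10.4], [29.6, -40.12, 9.1], [30.6, -39.96, 4.1], [31.6, -39.95, 3.6], [32.6, -39.91, 3.5], [33.6, -39.76, 3.1], [34.6, -39.77, 3.1], [35.6, -39.96, 3.7], [36.6, -40.19, 3.9], [37.6, -39.99, 3.7], [38.6, -40.11, 3.9], [39.6, -40.13, 3.9], [40.6, -40.18, 4.1], [41.6, -40.19, 4.2], [42.6, -40.12, 3.8], [43.6, -39.99, 2.1], [46.5, -41.71, 1.5], [47.5, -41.7, 2.1], [48.5, -41.57, 2.9], [49.5, -41.42, 3.4], [50.5, -41.44, 4.0], [51.5, -41.46, 4.7], [52.5, -41.5, 5.0], [53.5, -41.48, 5.8], [54.5, -41.45, 6.3], [55.5, -41.42, 7.0], [56.5, -41.48, 7.9], [57.5, -41.45, 8.5], [58.5, -41.42, 9.5], [59.5, -41.51, 9.9], [60.5, -40.5, 6.4]]
```

```bash
python3 -m jog '[[[-0.01,0.035,0,0,0,0,75],[-0.02,0.07,0,0,0,0,75],[-0.0255,0.1013,-0.02,0,0,0,75],[-0.0255,0.1013,-0.06,0,0,0,75],[-0.0255,0.1013,-0.1,0,0,0,75],[-0.0255,0.1013,-0.135,0,0,0,75],[-0.0255,0.1013,-0.165,0,0,0,75],[-0.0255,0.1013,-0.1886,0,0,0,75],[-0.0255,0.1013,-0.1886,0,0,0,75],[-0.0255,0.1013,-0.1886,0,0,0,75]]]';python3 -m jog '[[[0,0,0,0,0,0,140],[0,0,0,0,0,0,255],[0,0,0,0,0,0,255],[0,0,0,0,0,0,255],[0,0,0,0,0,0,255],[0,0,0,0,0,-4,255],[0,0,0,0,0,-8,255],[0,0,0,0,0,-13,255],[0,0,0,0,0,-13,255],[0,0,0,0,0,-13,255]]]';python3 -m jog '[[[0,0,0,0,0,0,75],[0,0,0,0,0,0,75],[0,0,0,0,0,0,75],[0,0,0,0,0,0,75],[0,0,0.03,0,0,0,75],[0,0,0.07,0,0,0,75],[0,-0.02,0.11,0,0,7,75],[0.01,-0.05,0.15,0,0,13,75],[0.02,-0.08,0.18,0,0,13,75],[0.026,-0.1,0.19,0,0,13,75]]]';python3 -m jog '[[[0,0,0,0,0,0,75],[0,0,0,0,0,0,75],[0,0,0,0,0,0,75]]]'; python3 - <<'E'
from h import *
a,m=snap("w17","wrist"); o=bot.get_obs(); print(o["eef_pos"].round(4),o["joint_pos"].round(2))
E
python3 pt.py w17
```

```text
clock: 38.45
eef_pos: [0.4512, 0.3733, 0.0608]
tool_rot: [0.713, 0.702, -0.003, -0.0]
ft_force: [-0.1, -0.7, 0.9]
grip_width: 0.0606
clock: 39.28
eef_pos: [0.4539, 0.3751, 0.0658]
tool_rot: [0.788, 0.616, 0.002, -0.001]
ft_force: [-4.6, 1.1, 7.0]
grip_width: 0.0341
clock: 40.12
eef_pos: [0.4808, 0.2736, 0.2571]
tool_rot: [0.713, 0.701, 0.002, 0.001]
ft_force: [-0.2, 0.5, 0.7]
grip_width: 0.0601
clock: 40.37
eef_pos: [0.4795, 0.2737, 0.2527]
tool_rot: [0.713, 0.701, -0.0, -0.0]
ft_force: [-0.2, 0.1, 0.1]
grip_width: 0.06
[0.479  0.2739 0.252 ] [0.52 0.34 0.18 1.41 0.   2.11]
x: y, width
[[21.6, -38.23, 2.0], [22.6, -41.51, 10.3], [23.6, -42.13, 19.9], [24.6, -38.25, 34.9], [25.6, -37.2, 35.1], [26.6, -37.24, 34.9], [27.6, -40.61, 18.8], [28.6, -41.72, 12.3], [29.6, -42.02, 10.7], [30.6, -41.55, 3.6], [31.6, -41.44, 3.1], [32.6, -41.43, 3.1], [33.6, -41.4, 3.2], [34.6, -41.38, 3.2], [35.6, -41.32, 3.3], [36.6, -41.4, 2.9], [37.6, -41.4, 2.9], [38.6, -41.34, 2.9], [39.6, -41.33, 2.9], [40.6, -41.34, 2.8], [41.6, -41.28, 3.0], [42.6, -41.29, 2.9], [43.6, -40.94, 2.0], [46.7, -41.65, 1.6], [47.7, -41.55, 2.0], [48.7, -41.48, 3.0], [49.7, -41.59, 3.4], [50.7, -41.67, 4.1], [51.7, -41.57, 4.6], [52.7, -41.54, 5.1], [53.7, -41.44, 5.9], [54.7, -41.38, 6.4], [55.7, -41.37, 7.3], [56.7, -41.34, 8.0], [57.7, -41.43, 8.4], [58.7, -41.55, 9.4], [59.7, -41.45, 9.6], [60.7, -43.34, 3.4]]
```

Pointer and wedge agree to about 0.15 mm. Last check: the dish and the whole scene.

```bash
python3 -m jog '[[[0.01,-0.04,0,0,0,0,75],[0.02,-0.08,0,0,0,0,75],[0.03,-0.12,0,0,0,0,75],[0.04,-0.16,0,0,0,0,75],[0.05,-0.2,0,0,0,0,75],[0.06,-0.23,0,0,0,0,75],[0.06,-0.23,0,0,0,0,75],[0.06,-0.23,0,0,0,0,75]]]'; python3 - <<'E'
from h import *
a,m=snap("w18","wrist"); b,n=snap("s18"); d,k=snap("d18","side")
w=cv2.imread("pics/w17.png"); z=np.load("pics/w17.npz")
r=lambda i:cv2.resize(i,(400,300),interpolation=cv2.INTER_CUBIC)
cv2.imwrite("pics/fin.png",np.vstack([np.hstack([r(a),r(w[60:150,245:365])]),np.hstack([r(b[100:340,130:450]),r(d[60:384])])]))
E
python3 ctr.py w18 262 92
```

```text
clock: 41.08
eef_pos: [0.5393, 0.0432, 0.2514]
tool_rot: [0.714, 0.7, -0.001, -0.001]
ft_force: [0.4, 0.7, -0.8]
grip_width: 0.0605
z 0.07 [544.4 131.3  67.4] 63 0.17
z 0.07 [544.3 131.2  67.5] 63 0.28
z 0.03 [543.5 131.2  85. ] 63 0.13
z 0.03 [543.5 131.2  85. ] 63 0.13
ring-dish mm [-0.8  0. ]
```

View pics/fin.png

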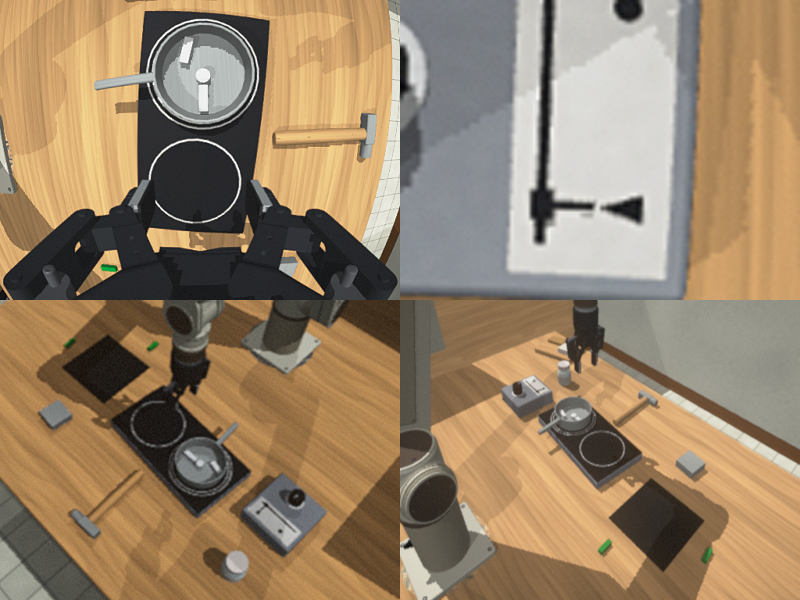

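The final picture shows the dish centred in the double ring with the button and both bars still in it. One bar has been knocked to the left side of the dish. The pointer is at the wedge, and the mat, bystanders and green bars look untouched. Handing in.

```bash
python3 -c "
from workcell import bot
print(bot.get_obs()['clock']); print(bot.job_done())"
```

```text
41.2333
the job is handed in; nothing more can be done
None
```

The job is done and handed in at 41 s of the 210 s allowed; the hand-in gives no verdict. Three silver blanks were on the mat (one button and two bars), and all of them went into the dish before it left the single ring. I then slid the dish by its handle into the double ring and turned the knob clockwise in three grips.

**Last checks:**
- **Dish:** its centre is about 0.8 mm from the ring's centre. The fitted radii came out 1–2 % small, which fits the camera calibration.
- **Pointer:** it is about 0.15 mm from the wedge tip.
- **Blanks:** all three are in the dish. One bar had shifted inside it since I placed it, most likely the expected knock, but it was still inside.
- **Bystanders:** the mallet, jar, steel block and green look-alikes look unmoved in the last pictures.

Two things were less clean. Gripping the handle pressed on it with up to 6.8 N for about half a second. That is close to my estimate of the load that would tip the dish; I eased it off before sliding, and the later pictures showed no sign of tipping. Before the final small turn, the knob-angle count predicted 2.1 mm left to go and the picture showed 1.45 mm. I went by the picture.

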